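# Set the screw gauge and hold the sprung tweezers at its gap

### The job

Wind the gauge's handwheel clockwise by its upright crank handle until the handle stands in line with the steel index fin at the front of the gauge, which brings the two upright blades to the wanted gap. Then pick the sprung tweezers up off their wooden rest, squeeze them until the gap between the tips matches the gap between the blades (14 mm), and hold the tips level just above the blades' top edges, one over each, without touching the gauge. Finish while holding them there, gap steady, and leave the tape roll, the knobbed weight and the pigment jar where they stand.

Things in the scene. Friction and masses are not known exactly. Their poses are not given: they have to be found in the camera images.
- gauge: Screw gauge, fixed to the bench: dark steel base plate 130 (x) x 210 (y) x 12 mm, origin at the centre of its underside, x from its front (index fin, robot side) to its back, y towards the fixed blade. Handwheel at (0, -55) mm; the two blades at x = 0, y = +31 to +64 mm. The index fin, a steel fin 28 mm high, stands in front of the wheel at (-54, -55) mm.
- wheel_centre (a point): Centre of the handwheel on its vertical axis, 38 mm above the bench: aluminium rim 84 mm across and 9 mm high (its top is 43 mm above the bench), four spokes.
- crank_handle (a point): Middle of the upright black crank handle on the wheel, 64 mm above the bench: a round sleeve 15 to 16 mm in diameter and 34 mm tall (46 to 80 mm above the bench) that spins freely on its pin, 34 mm from the wheel's axis. Pinch it from above and lead it round in a circle.
- wheel (a joint): Angle of the handwheel in rad, growing clockwise seen from above. At 3.80 the crank handle points straight at the index fin (gauge -x); it starts 2.4 to 3.6 rad short of that, and stops at 0 and 4.3. Turns stiffly (about 0.06 N m) and stays where it is left. The blade gap is 14 mm + 4 mm x (3.80 - value).
- mark_left (a point): Top inner edge, mid-length, of the fixed steel blade (24 mm long along gauge x, 4 mm thick, top 50 mm above the bench), on the gauge's +y side.
- mark_right (a point): Top inner edge, mid-length, of the moving blade, same size, nearer the wheel. The wheel moves it along gauge y; with the wheel set it stands 14 mm from the fixed one.
- rest: Wooden rest, fixed to the bench: board 200 x 80 x 6 mm with two cross blocks, tops 28 mm above the bench, front one at x = 38 to 54 mm, rear one at x = -101 to -75 mm with side lips 7 mm higher. Origin on the bench under the tweezers' origin; they lie along its x. Between the blocks fingers have room on both sides of the tweezers.
- tweezers: Steel sprung tweezers, 180 mm long, about 80 g, lying flat. Origin midway between the ribbed grip pads, at mid height (36 mm above the bench on the rest); x to the tips (75 mm ahead), y to the left leg, z up; bridge at x = -94 mm. Pads from x = -28 to +28 mm, 18 mm high, about 45 mm across their outsides when free, 36 mm (and parallel) at a tip gap of 14 mm.
- tip_left (a point): Inner face of the left tip at its very end, mid height (tip 4 mm thick, 8 mm high). The distance between the two tip points is the tip gap: 30 mm when free. 1 mm of squeeze at the grip pads closes it by about 1.8 mm; 14 mm takes about 9 N, shut about 16 N.
- tip_right (a point): Inner face of the right leg's tip at its very end, mid height.
- tape_roll: Roll of masking tape, 80 mm across, 19 mm high, lying on the bench; bystander, origin under its centre.
- knob_weight: Small balance weight with a knob, 38 mm across, 36 mm high; bystander, origin under its centre.
- pigment_jar: Jar of pigment with a grey lid, 51 mm across, 70 mm high; bystander, origin under its centre.
Mind the look-alikes: they are no part of the job. Several things have the shape of the rest; the one meant has the colours described above.

How it is judged (in metres and radians):
On the way, in this order (a step that is already met when the one before it is completed fails the run):
1. the handwheel stands with its crank handle at the index fin, tweezers still on the rest (value of joint wheel between 3.65 and 3.95 rad and contact force between the fingers and gauge below 0.2 N and height (world z) of tweezers below 0.046 m), for 0.3 s.
2. the tweezers are lifted off their rest in the fingers (height (world z) of tweezers above 0.055 m and contact force between tweezers and rest below 0.1 N and contact force between the fingers and tweezers above 1 N), for 0.2 s.
At the end, for the whole second after the job is handed in: Wheel within 0.15 rad of 3.80; tweezers held still in the fingers, level within 0.25 rad, tip gap 14 mm within 3 mm, each tip within 6 mm horizontally of its own blade's top inner edge and, at mid height, 3 to 30 mm above it; tweezers touch neither gauge nor rest (value of joint wheel between 3.65 and 3.95 rad and distance between tip_left and tip_right between 0.011 and 0.017 m and ((horizontal distance between tip_left and mark_left below 0.006 m and horizontal distance between tip_right and mark_right below 0.006 m) or (horizontal distance between tip_left and mark_right below 0.006 m and horizontal distance between tip_right and mark_left below 0.006 m)) and height (world z) of tip_left between 0.053 and 0.08 m and height (world z) of tip_right between 0.053 and 0.08 m and angle between tweezers's own z axis and vertical below 0.25 rad and contact force between the fingers and tweezers above 2 N and contact force between tweezers and gauge below 0.2 N and contact force between tweezers and rest below 0.1 N and linear speed of tweezers below 0.03 m/s); the arm keeps its last pose, push and grip.
It fails at once if a bystander is shifted more than 30 mm (distance of any of tape_roll, knob_weight, pigment_jar from where it was at the start of the episode above 0.03 m).
It also fails if it takes over 58 s, if anything falls off the work surface, if the arm or the gripper's body presses on something with over 40 N, if the wrist force passes 120 N, or if a joint passes its speed limit or range.

### The arm

A 6-joint arm with a two-finger parallel gripper is mounted at the origin on a cart in front of the work surface, level with it; the furniture and walls round the work are solid. World frame = base frame: x ahead of the robot, y to its left, z up, the work surface at z = 0. Lengths are in mm, angles in rad, forces in N, time in s.
With the tool pointing down it reaches from about 375 to 925 mm from the base axis. Payload 5.7 kg.
Tool frame: the origin (TCP) lies between the finger pads; the fingertips stand 19 mm ahead of it and the grasp point (between the pads) is the TCP (robot.tip_reach is the distance from the TCP to the fingertips, in mm); z points along the fingers, y is the line along which they close (so a half turn about z gives the same grasp; the last joint's range is limited). The gripper opens to 85 mm and grips with 20 to 120 N. Pads are 22 mm wide; open, the fingers measure 114 mm over their backs; the gripper's body (76 mm by 85 mm) begins 54 mm behind the grasp point. The pads swing forward as they close: fully open they stand 13 mm farther back than shut.
Start: joints at [1.065, 0.359, 1.51, -0, 1.272, -0.115], TCP at [228.548, 554.735, 250.267] pointing down, gripper open.
Joint ranges: [-2.97, 2.97], [-1.01, 2.36], [0.21, 2.38], [-0.96, 4.11], [0.2, 2.71], [-2.98, 2.98]. Speed limits (rad/s): [2.39, 2.39, 3.14, 3.14, 3.14, 3.14].

### API

Orientations are given as a unit quaternion [w, x, y, z].
In Python, from rig import robot gives the robot as it stands.
- The arm moves only by the tool send_rows, never from a script. Its argument "commands" is a list that holds one entry, the list of rows, each a list of 5 numbers: the shift along the tool's x, y, z in m, then the turn about the tool's z in degrees, then the finger opening in m, from 0 to 0.0854. A call has 1 to 12 rows; each row is the pose to reach, as a shift and turn from the pose commanded when the call began, along the tool's axes at that moment; what a row does not reach only later rows make up. A row lasts 1/10 s, in which the tool goes at most 50 mm and 8.59 degrees, less where a joint would pass 70% of its speed; a pose out of reach is approached as far as the arm can. A call with a gripper value outside its range is refused whole. The fingers move at their own pace and stop on an object; the grip force is fixed at half the most. Time passes only in rows, so rows that repeat a pose let the fingers close. It gives the time, the measured TCP pose, the force, the opening and the grip force at its end, in the units of the state.
- robot.observe(): the state, without advancing time (a new reading comes with each control period).
- robot.grab_frame(name): name is "side" or "top" or "wrist"; returns the picture (480x640x3 uint8, red, green, blue); there is no depth.
- robot.get_calibration(name): a dict with "intrinsics" (3x3 intrinsics, pixels), "camera_from_world" (4x4, takes a point from world to camera coordinates); the wrist camera has in their place "mount" (4x4, takes a point from camera to tool coordinates, whose origin is the TCP and whose axes are the flange's). Camera axes: x right, y up, looking along -z (the intrinsics and any distortion apply to the point x, -y, -z); pixel columns grow to the right and rows downward; lengths in mm; the calibration is good to about 2 mm. A picture is of the moment at which its call begins: read the wrist's pose just before it. get_calibration takes no time and is no camera call.
- robot.close_job(): hands the job in; it is judged then, once.
Trained networks look in the newest picture that a camera, given by its name, has taken for a name from the list of things; names that differ only in an ending like _2 or _b are one class to them, and where a whole thing is asked for, a point or a joint stands for the part that bears it (a point fixed in the world has none). Each returns a list of dicts, best first, with "confidence" (0 to 1); they miss things now and then, are a little off and sometimes report something else, mostly with a low value. They report only what shows in the picture. A call takes as long as a camera call. They do not tell look-alikes from the thing itself.
- robot.look_for(camera, name): "extent" ([centre column, centre row, width, height] in pixels, round what is visible of it).
- robot.place_of(camera, name): "location" ([row, column] in pixels: a listed point, or the origin of a listed thing).
The state is a dict: "t": time; "joints": joint angles; "qvel": joint speeds; "joint_torque": joint torques, N m; "tcp_pos": TCP position; "tool_rot": TCP orientation; "force": force on the tool from outside, world axes, zero at the start; "torque": the same for the moment, N m; "gripper_width": opening from 0.0 (shut) to 1.0 (fully open); "gripper_force": force on a finger pad.
Only numpy, scipy, OpenCV 4.12 (cv2) and the standard library are available. Lean on these libraries where they do the work, as an engineer would, in place of code of your own. Each camera call takes 0.05 s, during which the arm holds its last target. There are 200 camera calls.

## Working session

There is one attempt and no reset: what is moved stays moved. The work goes in short steps, Python scripts to look and compute and a tool call to move; the robot and the scene stay as the last step left them, time stands still between calls to the robot, and variables do not carry over. Pictures are saved under pics/ and viewed, at most 10 in all, crops included, and the job is handed in when it is done.

Besides the shell and the picture viewer there is one more tool, called by a JSON object that holds its "method" and its "body". send_rows: Moves the arm, as the interface text tells. Its arguments: {"type":"object","properties":{"commands":{"type":"array"}},"required":["commands"]}

```bash
ls; mkdir -p pics; cat > h.py <<'E'
import numpy as np, cv2
from rig import robot
def ray(cam,rc,obs=None):
    c=robot.get_calibration(cam);K=np.array(c["intrinsics"]);
    r,cc=rc
    d=np.linalg.inv(K)@[cc,r,1]; d=np.array([d[0],-d[1],-d[2]])
    if "mount" in c:
        M=np.array(c["mount"]);T=tool(obs)@M
    else: T=np.linalg.inv(np.array(c["camera_from_world"]))
    d=T[:3,:3]@d
    return T[:3,3],d/np.linalg.norm(d)
def R(q):
    from scipy.spatial.transform import Rotation as Ro
    return Ro.from_quat([q[1],q[2],q[3],q[0]]).as_matrix()
def tool(o):
    T=np.eye(4);T[:3,:3]=R(o["tool_rot"]);T[:3,3]=o["tcp_pos"];return T
def atz(ra,z):
    o,d=ra;return o+d*(z-o[2])/d[2]
def tri(rays):
    A=np.zeros((3,3));b=np.zeros(3)
    for o,d in rays:
        P=np.eye(3)-np.outer(d,d);A+=P;b+=P@o
    x=np.linalg.solve(A,b)
    return x,[np.linalg.norm((np.eye(3)-np.outer(d,d))@(x-o)) for o,d in rays]
def proj(cam,p,obs=None):
    c=robot.get_calibration(cam);K=np.array(c["intrinsics"])
    E=np.linalg.inv(tool(obs)@np.array(c["mount"])) if "mount" in c else np.array(c["camera_from_world"])
    q=E[:3,:3]@p+E[:3,3];u=K@[q[0],-q[1],-q[2]];return u[:2]/u[2]
E
python3 - <<'E'
from h import *
o=robot.observe();print(o)
for cam in("top","side","wrist"):
    c=robot.get_calibration(cam);print(cam,{k:np.round(np.array(v),2).tolist() for k,v in c.items()})
    im=robot.grab_frame(cam);cv2.imwrite(f"pics/{cam}0.png",im[:,:,::-1])
    for n in "gauge wheel_centre crank_handle mark_left mark_right rest tweezers tip_left tip_right tape_roll knob_weight pigment_jar".split():
        print(cam,n,[(round(d["confidence"],2),np.round(d["location"]).tolist(),np.round(atz(ray(cam,d["location"],o),40)[:2]).tolist()) for d in robot.place_of(cam,n)][:4])
E
```

```text
pics
{'t': 0.0, 'joints': array([ 1.06488010e+00,  3.59523193e-01,  1.51145024e+00,  2.11449959e-05,
        1.27246395e+00, -1.15111370e-01]), 'qvel': array([ 0.00074872,  0.00100719,  0.00120412,  0.00067518, -0.00035453,
        0.00163548]), 'joint_torque': array([-2.09970844e-03, -5.27622271e+01, -2.78613675e+01, -4.77774811e-04,
        1.28884142e-02, -3.12911527e-05]), 'tcp_pos': array([228.25350331, 554.19414556, 249.43592583]), 'tool_rot': array([-2.91446910e-04,  1.94164297e-01,  9.80968590e-01, -8.75169934e-04]), 'force': array([0.40030461, 0.38953546, 0.10084126]), 'torque': array([-0.01546513, -0.01649118,  0.03391777]), 'gripper_force': 0.0, 'gripper_width': 1.0014835162900375}
top {'intrinsics': [[473.38, 0.0, 317.57], [0.0, 473.38, 236.13], [0.0, 0.0, 1.0]], 'camera_from_world': [[0.02, -1.0, 0.01, -108.29], [0.99, 0.03, 0.16, -523.4], [-0.16, 0.01, 0.99, -1337.09], [0.0, 0.0, 0.0, 1.0]]}
top gauge [(0.85, [242.0, 188.0], [498.0, 283.0])]
top wheel_centre [(0.95, [239.0, 208.0], [510.0, 225.0])]
top crank_handle [(0.44, [228.0, 202.0], [542.0, 244.0])]
top mark_left 
[... 1462 characters left out ...]
.0])]
side tip_right [(0.45, [165.0, 272.0], [568.0, -385.0])]
side tape_roll [(0.56, [254.0, 345.0], [430.0, -36.0]), (0.18, [289.0, 378.0], [372.0, 88.0])]
side knob_weight [(0.62, [227.0, 336.0], [431.0, -125.0])]
side pigment_jar [(0.69, [288.0, 375.0], [379.0, 86.0])]
wrist {'intrinsics': [[402.43, 0.0, 326.88], [0.0, 402.43, 245.01], [0.0, 0.0, 1.0]], 'mount': [[-0.0, 0.96, 0.27, 69.59], [1.0, -0.0, 0.0, 1.63], [0.0, 0.27, -0.96, -123.49], [0.0, 0.0, 0.0, 1.0]]}
wrist gauge []
wrist wheel_centre []
wrist crank_handle []
wrist mark_left []
wrist mark_right []
wrist rest []
wrist tweezers []
wrist tip_left []
wrist tip_right []
wrist tape_roll []
wrist knob_weight []
wrist pigment_jar []
```

```bash
python3 - <<'E'
import cv2,numpy as np
t=cv2.imread("pics/top0.png");s=cv2.imread("pics/side0.png")
a=cv2.resize(t[190:330,100:500],(800,280),interpolation=cv2.INTER_CUBIC)
b=cv2.resize(s[100:440,220:440],(414,640))
cv2.imwrite("pics/a.png",np.vstack([a,cv2.resize(s[100:420,120:520],(800,320))[:,:]])[:600])
E
```

```text
(no output)
```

View pics/a.png

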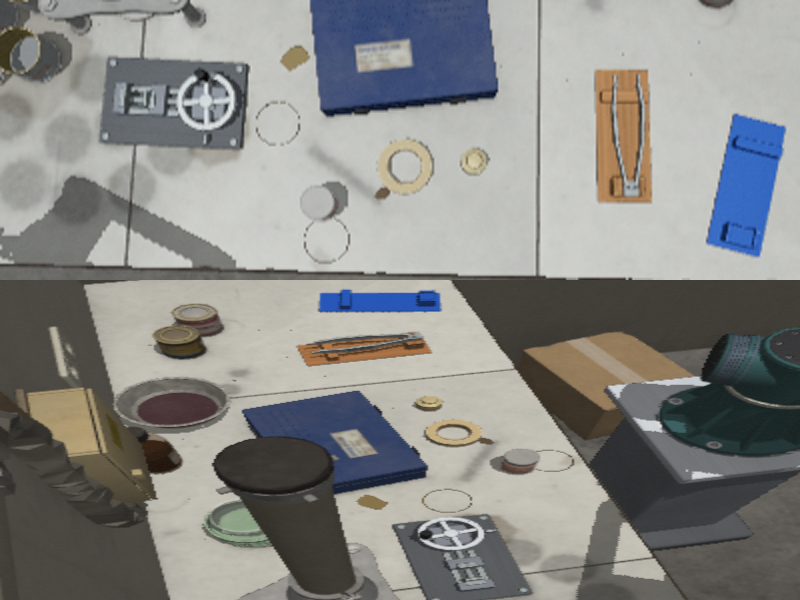

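The wooden rest with the tweezers is at top-view px (411,258). The blue board at (472,282) is a look-alike rest. The gauge is at (188,241), with the handle at (200,228) and the fin at (203,258). I'm checking the surroundings before the first reach.

View pics/top0.png

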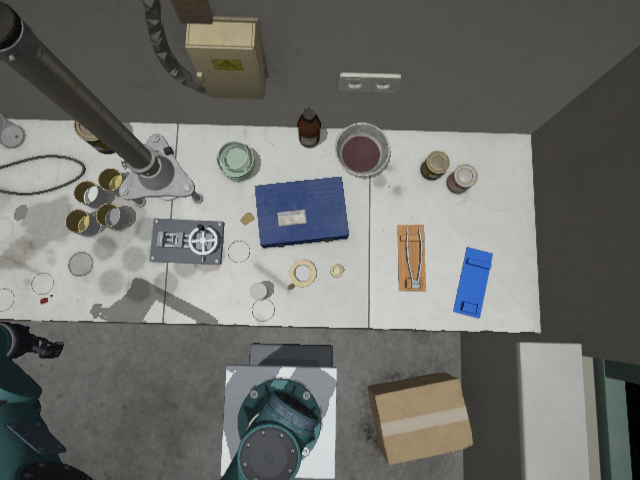

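The full top view shows a tall post at (155,175), behind the gauge and clear of the arm. The bench around the gauge (188,241) and the rest (411,258) is clear. Next I move the wrist camera over the gauge.

{"method": "send_rows", "body": {"commands": [[[-0.045,-0.019,0.004,-3,0.0854],[-0.09,-0.038,0.008,-6,0.0854],[-0.135,-0.057,0.012,-9,0.0854],[-0.18,-0.076,0.016,-12,0.0854],[-0.225,-0.095,0.02,-15,0.0854],[-0.27,-0.114,0.024,-18,0.0854],[-0.315,-0.134,0.028,-21,0.0854],[-0.356,-0.151,0.03,-22.4,0.0854],[-0.356,-0.151,0.03,-22.4,0.0854],[-0.356,-0.151,0.03,-22.4,0.0854],[-0.356,-0.151,0.03,-22.4,0.04],[-0.356,-0.151,0.03,-22.4,0.04]]]}}

```text
t: 3.15
tcp_pos: [499.1, 280.5, 220.4]
tool_rot: [-0.0, -0.001, 1.0, 0.0]
force: [0.3, -0.3, -0.2]
gripper_width: 0.69
gripper_force: 0.0
```

```bash
python3 - <<'E'
from h import *
o=robot.observe();print(o["t"],o["tcp_pos"],o["tool_rot"],o["joints"],o["gripper_width"])
im=robot.grab_frame("wrist");cv2.imwrite("pics/w1.png",im[:,:,::-1])
Z=dict(wheel_centre=38,crank_handle=64,mark_left=50,mark_right=50,gauge=0)
for n in Z:
    print(n,[(round(d["confidence"],2),np.round(d["location"]).tolist(),np.round(atz(ray("wrist",d["location"],o),Z[n]),1).tolist()) for d in robot.place_of("wrist",n)][:3])
E
```

```text
3.15 [499.10466832 280.54153397 220.35950181] [-2.27954405e-04 -8.53723214e-04  9.99999608e-01  4.72807340e-05] [ 3.91283222e-01  3.48619037e-01  1.60704053e+00  2.81509381e-04
  1.18631871e+00 -1.18132619e+00] 0.6903203355766033
wheel_centre [(0.63, [230.0, 277.0], [504.9, 242.5, 38.0])]
crank_handle [(0.83, [283.0, 274.0], [538.9, 242.4, 64.0])]
mark_left [(0.56, [234.0, 425.0], [505.1, 355.8, 50.0])]
mark_right [(0.88, [237.0, 388.0], [507.5, 327.6, 50.0]), (0.46, [39.0, 59.0], [371.9, 103.7, 50.0])]
gauge [(0.89, [220.0, 341.0], [504.8, 294.2, 0.0])]
```

View pics/w1.png

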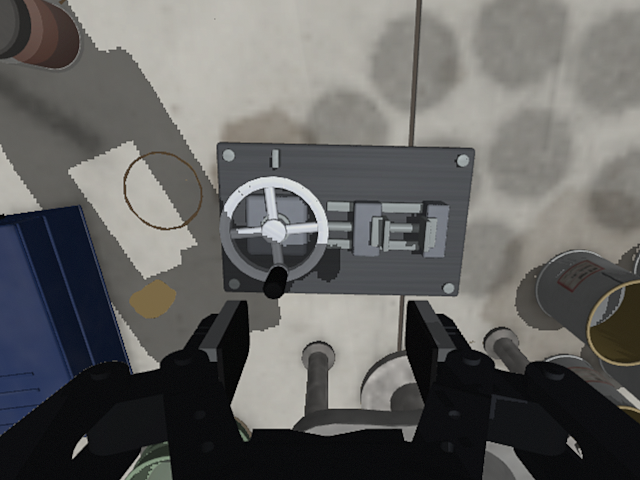

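The wrist view shows the wheel centre at (274,230), the handle at (275,280) pointing away from the fin at (276,158), and the blades at (376,233) and (432,230). I'll take a second view from a shifted, lower place to triangulate heights.

{"method": "send_rows", "body": {"commands": [[[0.015,-0.036,0.04,0,0.04],[0.03,-0.09,0.04,0,0.04],[0.03,-0.09,0.04,0,0.04],[0.03,-0.09,0.04,0,0.04]]]}}

```text
t: 3.85
tcp_pos: [469.5, 188.3, 180.2]
tool_rot: [-0.0, 0.001, 1.0, -0.0]
force: [-0.8, 0.2, 1.5]
gripper_width: 0.467
gripper_force: 0.0
```

```bash
python3 - <<'E'
from h import *
o=robot.observe();print(o["t"],o["tcp_pos"],o["gripper_width"])
o1=dict(tcp_pos=np.array([499.1047,280.5415,220.3595]),tool_rot=[-2.2795e-04,-8.537e-04,1,4.7e-05])
L=dict(wheel_centre=[230,277],crank_handle=[283,274],mark_left=[234,425],mark_right=[237,388],gauge=[220,341])
im=robot.grab_frame("wrist");cv2.imwrite("pics/w2.png",im[:,:,::-1])
Z=dict(wheel_centre=38,crank_handle=64,mark_left=50,mark_right=50,gauge=0)
for n in Z:
    D=robot.place_of("wrist",n)[:2]
    for d in D:
        x,e=tri([ray("wrist",L[n],o1),ray("wrist",d["location"],o)])
        print(n,round(d["confidence"],2),np.round(d["location"]),np.round(atz(ray("wrist",d["location"],o),Z[n]),1),"tri",x.round(1),np.round(e,1))
E
```

```text
3.85 [469.50718321 188.30963923 180.23025886] 0.46694246239191034
wheel_centre 0.86 [282. 400.] [503.1 241.3  38. ] tri [505.9 242.3  32.2] [0.5 0.5]
mark_left 0.78 [290. 572.] [504.2 355.4  50. ] tri [504.9 356.   48.9] [0.3 0.3]
mark_right 0.92 [294. 530.] [507.3 326.9  50. ] tri [508.1 328.2  47.6] [0.2 0.2]
gauge 0.62 [266. 460.] [504.5 295.5   0. ] tri [503.9 294.2   3.5] [0.6 0.6]
```

View pics/w2.png

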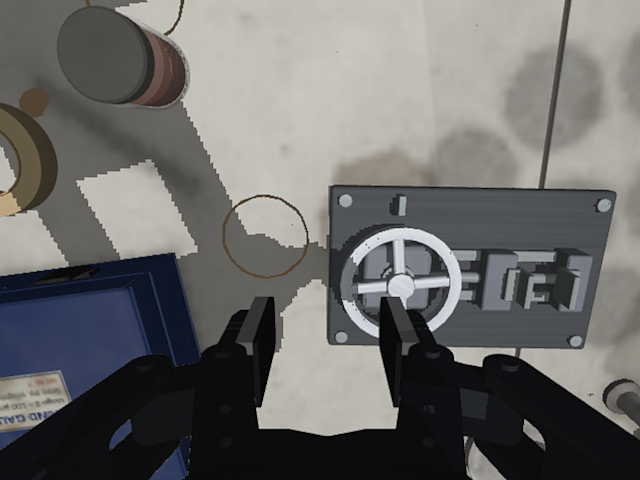

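Triangulated heights match the text: blades about 49, wheel about 35. The wheel centre is about (504,241.5) and the handle is at about (538.5,242). Next I hover above the handle.

{"method": "send_rows", "body": {"commands": [[[-0.035,0.026,0.03,0,0.04],[-0.069,0.0525,0.06,0,0.04],[-0.069,0.0525,0.06,0,0.04],[-0.069,0.0525,0.06,0,0.04],[-0.069,0.0525,0.06,0,0.04]]]}}

```text
t: 4.65
tcp_pos: [538.4, 242.0, 120.5]
tool_rot: [-0.0, -0.0, 1.0, -0.0]
force: [-0.2, 0.3, 0.6]
gripper_width: 0.47
gripper_force: 0.0
```

```bash
python3 - <<'E'
from h import *
o=robot.observe();print(o["t"],o["tcp_pos"],o["tool_rot"],o["gripper_width"])
im=robot.grab_frame("wrist");cv2.imwrite("pics/w3.png",im[:,:,::-1])
print([(d["confidence"],d["location"],atz(ray("wrist",d["location"],o),64)) for d in robot.place_of("wrist","crank_handle")])
print(proj("wrist",np.array([538.5,242,80]),o))
E
```

```text
4.65 [538.37418142 241.99038525 120.54841525] [-4.69149461e-04 -4.41317796e-04  9.99999760e-01 -2.55238256e-04] 0.469511113172407
[(0.96, [282.6, 326.3], array([539.24884233, 243.01607089,  64.        ]))]
[323.88476717 294.21496322]
```

View pics/w3.png

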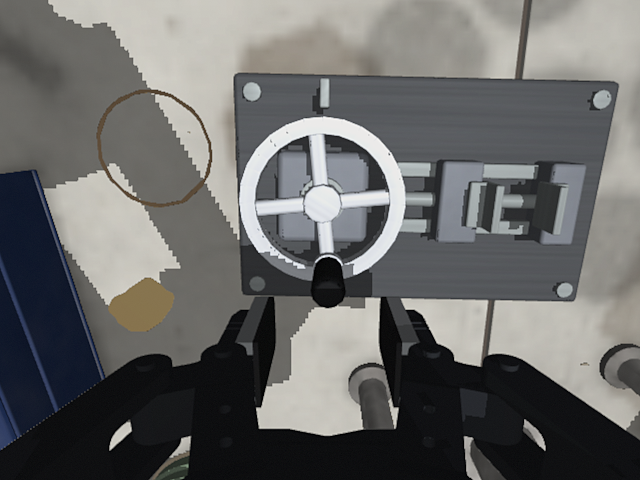

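The handle at (327,285) sits centred between the open fingers, with its top at the predicted (324,294). I'll descend and pinch it.

{"method": "send_rows", "body": {"commands": [[[0,0,0.025,0,0.04],[-0.0005,0.001,0.052,0,0.04],[-0.0005,0.001,0.052,0,0.04],[-0.0005,0.001,0.052,0,0.012],[-0.0005,0.001,0.052,0,0.012],[-0.0005,0.001,0.052,0,0.012],[-0.0005,0.001,0.052,0,0.012]]]}}

```text
t: 5.45
tcp_pos: [540.4, 243.0, 70.0]
tool_rot: [0.001, -0.0, 1.0, 0.0]
force: [-2.2, -2.7, 7.8]
gripper_width: 0.161
gripper_force: 58.9
```

{"method": "send_rows", "body": {"commands": [[[0.0005,-0.006,0,0,0.012],[0.002,-0.0124,0,0,0.012],[0.005,-0.0184,0,0,0.012],[0.0086,-0.0237,0,0,0.012],[0.0133,-0.0282,0,0,0.012],[0.019,-0.0318,0,0,0.012],[0.025,-0.0342,0,0,0.012],[0.0314,-0.0354,0,0,0.012],[0.0344,-0.0355,0,0,0.012],[0.0344,-0.0355,0,0,0.012]]]}}

```text
t: 6.45
tcp_pos: [506.5, 205.7, 69.9]
tool_rot: [0.001, -0.001, 1.0, -0.001]
force: [0.0, -9.3, 13.6]
gripper_width: 0.163
gripper_force: 59.8
```

{"method": "send_rows", "body": {"commands": [[[0.0065,-0.0006,-0.001,0,0.012],[0.0128,0.0013,-0.001,0,0.012],[0.0186,0.0043,-0.001,0,0.012],[0.0238,0.0084,-0.001,0,0.012],[0.028,0.0134,-0.001,0,0.012],[0.0312,0.0191,-0.001,0,0.012],[0.0333,0.0253,-0.001,0,0.012],[0.0342,0.0318,-0.001,0,0.012],[0.0342,0.034,-0.001,0,0.012],[0.0342,0.034,-0.001,0,0.012]]]}}

```text
t: 7.45
tcp_pos: [472.5, 242.5, 70.0]
tool_rot: [0.001, -0.0, 1.0, 0.001]
force: [3.4, -0.3, 7.0]
gripper_width: 0.164
gripper_force: 59.8
```

{"method": "send_rows", "body": {"commands": [[[0,0,0,0,0.04],[0,0,0,0,0.04],[0,0,0,0,0.04],[0,0,-0.05,0,0.04],[0,0.02,-0.1,0,0.04],[-0.0,0.06,-0.15,0,0.04],[0,0.06,-0.15,0,0.04],[0,0.06,-0.15,0,0.04],[0,0.06,-0.15,0,0.04]]]}}

```text
t: 8.35
tcp_pos: [470.0, 300.9, 218.2]
tool_rot: [-0.001, -0.0, 1.0, -0.001]
force: [0.5, -0.3, 0.2]
gripper_width: 0.471
gripper_force: 0.0
```

```bash
python3 - <<'E'
from h import *
o=robot.observe();print(o["t"],o["tcp_pos"],o["tool_rot"])
im=robot.grab_frame("wrist");cv2.imwrite("pics/w4.png",im[:,:,::-1])
cv2.imwrite("pics/w4c.png",cv2.resize(im[100:400,200:600,::-1],(800,600),interpolation=cv2.INTER_CUBIC))
Z=dict(wheel_centre=38,crank_handle=64,mark_left=50,mark_right=50,gauge=0)
for n in Z:
    for d in robot.place_of("wrist",n)[:2]: print(n,round(d["confidence"],2),np.round(d["location"],1),atz(ray("wrist",d["location"],o),Z[n]).round(1))
E
```

```text
8.35 [469.95728111 300.85504963 218.22114161] [-9.64455404e-04 -4.21805766e-04  9.99999232e-01 -6.53567652e-04]
wheel_centre 0.73 [267.8 252.3] [506.  242.4  38. ]
crank_handle 0.96 [231.4 243.3] [469.7 242.5  64. ]
mark_left 0.84 [271.1 395.8] [504.4 354.8  50. ]
mark_right 0.81 [272.8 378.7] [505.8 341.7  50. ]
gauge 0.89 [253.2 318.8] [505.3 294.6   0. ]
```

View pics/w4c.png

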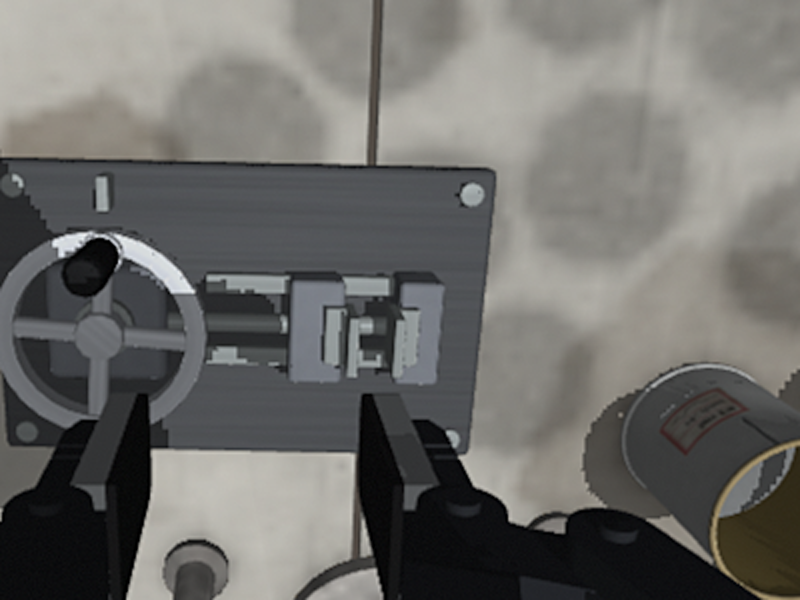

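```bash
python3 - <<'E'
from h import *
o=robot.observe();print(o["t"])
im=cv2.imread("pics/w4.png")
f=lambda c,r,z:print((c,r,z),atz(ray("wrist",(100+r/2,200+c/2),o),z).round(1))
for c,r,z in [(101,195,40),(101,178,40),(101,210,40),(98,335,43),(3,160,12),(495,170,12),(472,450,12),(10,447,12)]: f(c,r,z)
a=cv2.resize(im[230:300,340:425],(425*1,350),interpolation=cv2.INTER_CUBIC)
b=cv2.resize(im[175:300,200:310],(370,420),interpolation=cv2.INTER_CUBIC)
c=np.zeros((420,800,3),np.uint8);c[:350,:425]=a;c[:,430:]=b;cv2.imwrite("pics/w4z.png",c)
E
```

```text
8.65
(101, 195, 40) [449.6 244.   40. ]
(101, 178, 40) [443.2 244.3  40. ]
(101, 210, 40) [455.3 243.7  40. ]
(98, 335, 43) [504.3 240.5  43. ]
(3, 160, 12) [439.7 199.4  12. ]
(495, 170, 12) [443.9 400.   12. ]
(472, 450, 12) [569.7 399.8  12. ]
(10, 447, 12) [568.2 191.6  12. ]
```

View pics/w4z.png

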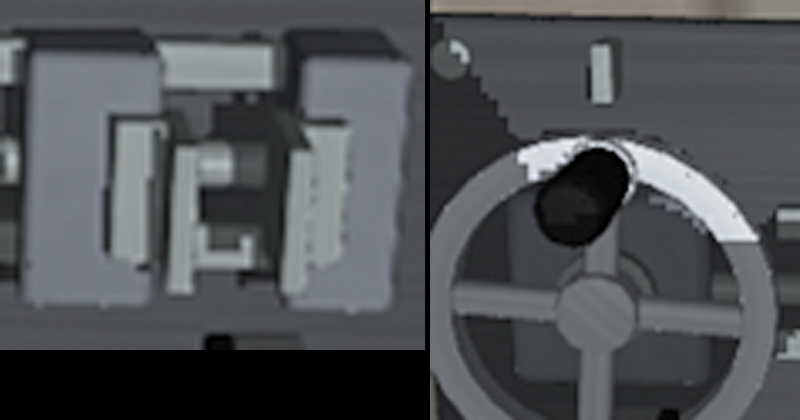

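The zoom shows the handle base (600,170) in line with the fin (602,75). The blade inner edges at 193 and 287 give a gap of about 14 mm, so the wheel is set. Next I move over to the tweezers.

{"method": "send_rows", "body": {"commands": [[[0,-0.05,0,0,0.065],[0,-0.1,0,0,0.065],[0,-0.15,0,0,0.065],[0,-0.2,0,0,0.065],[0,-0.25,0,0,0.065],[0,-0.3,0,0,0.065],[0,-0.35,0,0,0.065],[0,-0.4,0,0,0.065],[0,-0.45,0,0,0.065],[0,-0.5,0,0,0.065],[0,-0.55,0,0,0.065],[-0.02,-0.59,0,0,0.065]]]}}

```text
t: 9.85
tcp_pos: [488.6, -291.1, 218.7]
tool_rot: [-0.001, 0.001, 1.0, 0.0]
force: [0.0, 0.9, 0.6]
gripper_width: 0.76
gripper_force: 0.0
```

{"method": "send_rows", "body": {"commands": [[[0,-0.05,0,0,0.065],[0,-0.05,0,0,0.065],[0,-0.05,0,0,0.065],[0,-0.05,0,0,0.065]]]}}

```text
t: 10.25
tcp_pos: [490.4, -337.3, 218.7]
tool_rot: [-0.001, -0.0, 1.0, 0.001]
force: [-0.9, -0.3, 0.5]
gripper_width: 0.763
gripper_force: 0.0
```

```bash
python3 - <<'E'
from h import *
o=robot.observe();print(o["t"],o["tcp_pos"],o["tool_rot"],o["gripper_width"])
im=robot.grab_frame("wrist");cv2.imwrite("pics/w5.png",im[:,:,::-1])
Z=dict(tweezers=36,tip_left=36,tip_right=36,rest=0)
import pickle
S={"o":o}
for n in Z:
    D=robot.place_of("wrist",n)[:2];S[n]=D
    for d in D: print(n,round(d["confidence"],2),np.round(d["location"],1),atz(ray("wrist",d["location"],o),Z[n]).round(1))
pickle.dump(S,open("s5.pkl","wb"))
E
```

```text
10.25 [ 490.41085958 -337.29591489  218.65481622] [-7.32174429e-04 -3.36704142e-06  9.99999374e-01  8.46412739e-04] 0.7633021201678122
tip_left 0.96 [302.4 295.9] [ 557.4 -361.3   36. ]
tip_right 0.62 [306.7 262.2] [ 561.3 -389.2   36. ]
rest 0.85 [210.8 279. ] [ 487.8 -377.1    0. ]
rest 0.64 [126.8  50.4] [ 418.2 -561.2   -0. ]
```

View pics/w5.png

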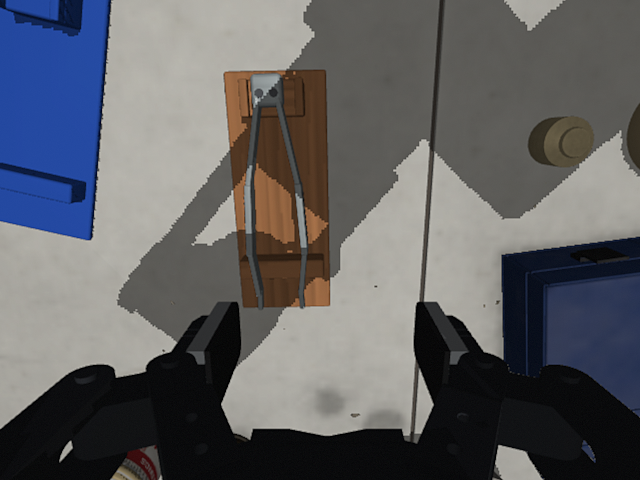

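This confirms the wooden rest with the tweezers: bridge at (266,90), pads near (250,215) and (301,215), tips at (260,306) and (303,306). The blue look-alike is at the left edge. A second view from closer will give the heights and the axis.

{"method": "send_rows", "body": {"commands": [[[0.02,-0.036,0.03,0,0.065],[0.03,-0.04,0.06,0,0.065],[0.03,-0.04,0.06,0,0.065],[0.03,-0.04,0.06,0,0.065],[0.03,-0.04,0.06,0,0.065]]]}}

```text
t: 11.0
tcp_pos: [462.6, -378.5, 160.9]
tool_rot: [0.001, -0.0, 1.0, -0.001]
force: [0.3, -0.9, 0.2]
gripper_width: 0.762
gripper_force: 0.0
```

```bash
python3 - <<'E'
from h import *
import pickle
S=pickle.load(open("s5.pkl","rb"));o1=S["o"]
for nm,(r,c) in dict(bridge=(90,266),pL=(215,302),pR=(215,250),tL=(306,303),tR=(306,260)).items(): print(nm,atz(ray("wrist",(r,c),o1),36).round(1))
o=robot.observe();print(o["t"],o["tcp_pos"],o["tool_rot"])
im=robot.grab_frame("wrist");cv2.imwrite("pics/w6.png",im[:,:,::-1])
for n in ["tweezers","tip_left","tip_right","rest"]:
    for d in robot.place_of("wrist",n)[:1]:
        print(n,round(d["confidence"],2),np.round(d["location"],1),atz(ray("wrist",d["location"],o),0 if n=="rest" else 36).round(1))
        if S[n]: print(tri([ray("wrist",S[n][0]["location"],o1),ray("wrist",d["location"],o)]))
E
```

```text
bridge [ 393.4 -379.2   36. ]
pL [ 484.1 -355.    36. ]
pR [ 484.1 -395.3   36. ]
tL [ 560.6 -355.5   36. ]
tR [ 560.6 -391.    36. ]
11.0 [ 462.56531797 -378.49474162  160.93539369] [ 9.44606090e-04 -4.67094726e-04  9.99999138e-01 -7.83293040e-04]
tip_left 0.83 [374.6 352.8] [ 559.8 -359.    36. ]
(array([ 551.87755925, -360.08534896,   48.09731688]), [np.float64(0.26707783019907466), np.float64(0.2670778301991259)])
tip_right 0.57 [376.9 311.5] [ 561.7 -388.2   36. ]
(array([ 559.2864424 , -388.29662788,   39.91530612]), [np.float64(0.29877812488127814), np.float64(0.29877812488139627)])
rest 0.97 [259.9 330.5] [ 486.3 -374.8    0. ]
(array([ 486.22496951, -375.72978727,    3.2511306 ]), [np.float64(1.2831997200134493), np.float64(1.2831997200133107)])
```

View pics/w6.png

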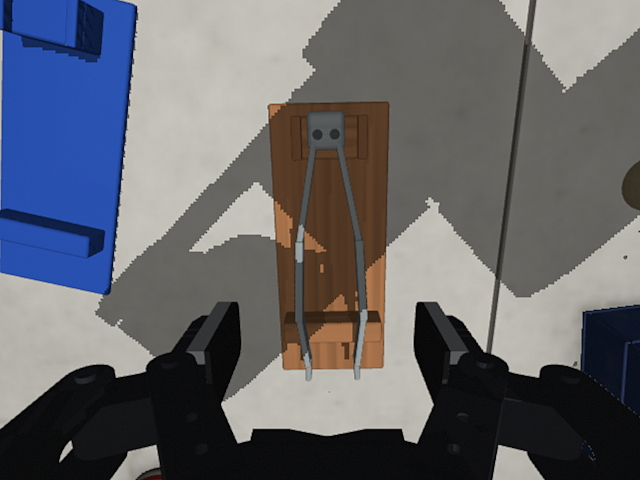

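The second view shows the bridge at (325,130), tips at (309,380) and (358,380), and both pads clear. The tweezers' origin is about (485.5,-375.8), with yaw about +0.027. I'll hover first, then read the pose.

{"method": "send_rows", "body": {"commands": [[[-0.012,0.0015,0.035,-0.8,0.065],[-0.023,0.0027,0.07,-1.5,0.065],[-0.023,0.0027,0.07,-1.5,0.065],[-0.023,0.0027,0.07,-1.5,0.065],[-0.023,0.0027,0.07,-1.5,0.065],[-0.023,0.0027,0.07,-1.5,0.065]]]}}

```text
t: 11.85
tcp_pos: [484.7, -376.8, 91.3]
tool_rot: [0.001, -0.013, 1.0, -0.001]
force: [-0.1, 0.5, -0.1]
gripper_width: 0.759
gripper_force: 0.0
```

{"method": "send_rows", "body": {"commands": [[[0,0.001,0.03,0,0.065],[0,0.001,0.05,0,0.065],[0,0.001,0.058,0,0.065],[0,0.001,0.058,0,0.065],[0,0.001,0.058,0,0.05],[0,0.001,0.058,0,0.042],[0,0.001,0.058,0,0.036],[0,0.001,0.058,0,0.036],[0,0.001,0.058,0,0.036],[0,0.001,0.058,0,0.036],[0,0.001,0.058,0,0.036]]]}}

```text
t: 12.95
tcp_pos: [485.4, -376.0, 33.4]
tool_rot: [0.001, -0.013, 1.0, -0.001]
force: [-0.5, 1.4, 6.3]
gripper_width: 0.422
gripper_force: 10.5
```

{"method": "send_rows", "body": {"commands": [[[0,0,-0.01,0,0.036],[0,0,-0.025,0,0.036],[0,0,-0.045,0,0.036],[0,0,-0.065,0,0.036],[0,0,-0.085,0,0.036],[0,0,-0.1,0,0.036],[0,0,-0.1,0,0.036],[0,0,-0.1,0,0.036]]]}}

```text
t: 13.75
tcp_pos: [484.3, -374.9, 132.2]
tool_rot: [0.0, -0.013, 1.0, -0.001]
force: [0.1, 0.1, 0.1]
gripper_width: 0.423
gripper_force: 8.7
```

```bash
python3 - <<'E'
from h import *
o=robot.observe();print(o["t"],o["tcp_pos"],o["tool_rot"],o["gripper_width"],o["gripper_force"])
im=robot.grab_frame("wrist");cv2.imwrite("pics/w7.png",im[:,:,::-1])
for n in ["tip_left","tip_right","tweezers"]:
    for d in robot.place_of("wrist",n)[:2]:
        print(n,round(d["confidence"],2),np.round(d["location"],1),atz(ray("wrist",d["location"],o),o["tcp_pos"][2]+3).round(1))
E
```

```text
13.75 [ 484.29789643 -374.93391498  132.1882607 ] [ 4.63376297e-04 -1.31710439e-02  9.99913010e-01 -5.30287147e-04] 0.42297698111050325 8.687807321548462
```

{"method": "send_rows", "body": {"commands": [[[0,0.015,0,0,0.036],[0,0.045,0,0,0.036],[0,0.08,0,0,0.036],[0,0.12,0,0,0.036],[0,0.16,0,0,0.036],[0,0.2,0,0,0.036],[0.005,0.24,0,0,0.036],[0.01,0.28,0,0,0.036],[0.015,0.32,0,0,0.036],[0.02,0.36,0,0,0.036],[0.025,0.4,0,0,0.036],[0.03,0.44,0,0,0.036]]]}}

```text
t: 15.15
tcp_pos: [441.0, 66.4, 131.0]
tool_rot: [-0.001, -0.013, 1.0, 0.0]
force: [0.4, -0.2, -0.5]
gripper_width: 0.423
gripper_force: 8.7
```

{"method": "send_rows", "body": {"commands": [[[0.005,0.04,0,0.5,0.036],[0.005,0.08,0,1,0.036],[0.005,0.12,0,1.5,0.036],[0.005,0.16,0,2,0.036],[0.005,0.2,0,2.5,0.036],[0.005,0.235,0,2.7,0.036],[0.005,0.265,0,2.7,0.036],[0.005,0.284,0,2.7,0.036],[0.005,0.284,0,2.7,0.036],[0.005,0.284,0,2.7,0.036]]]}}

```text
t: 16.15
tcp_pos: [428.8, 347.8, 130.8]
tool_rot: [-0.001, 0.01, 1.0, -0.001]
force: [-0.2, -0.1, -0.5]
gripper_width: 0.425
gripper_force: 8.7
```

```bash
python3 - <<'E'
from h import *
o=robot.observe();print(o["t"],o["tcp_pos"],o["tool_rot"],o["gripper_width"],o["gripper_force"])
print(proj("wrist",o["tcp_pos"]+[75,0,3],o),proj("top",o["tcp_pos"]+[75,0,3]),proj("side",o["tcp_pos"]+[75,0,3]))
for cam in("wrist","top","side"):
  im=robot.grab_frame(cam);cv2.imwrite(f"pics/{cam}8.png",im[:,:,::-1])
  for n in ["tip_left","tip_right","mark_left","mark_right"]:
    for d in robot.place_of(cam,n)[:2]:
        print(cam,n,round(d["confidence"],2),np.round(d["location"],1),atz(ray(cam,d["location"],o),o["tcp_pos"][2]+3 if n[0]=="t" else 50).round(1))
E
```

```text
16.15 [428.79584826 347.79964663 130.75089942] [-6.99348149e-04  9.64935007e-03  9.99953001e-01 -6.30541582e-04] 0.4253311101477667 8.695445358753204
[327.01472091 518.67467661] [154.78559893 234.41807077] [360.28115762 385.7718004 ]
wrist mark_left 0.78 [390.5 341.1] [506.8 355.9  50. ]
wrist mark_right 0.61 [389.9 317.7] [506.2 342.1  50. ]
top tip_left 0.6 [231.4 157.3] [512.3 341.7 133.8]
top tip_right 0.64 [228.2 158.4] [521.2 339.4 133.8]
top tip_right 0.58 [272.7 303.2] [410.5 -57.5 133.8]
top mark_left 0.78 [237.2 162. ] [509.6 354.6  50. ]
top mark_right 0.67 [237.9 168.7] [508.1 335.2  50. ]
side tip_left 0.66 [388.3 359.1] [508.  352.6 133.8]
side tip_right 0.46 [382.  357.4] [507.8 338.  133.8]
side mark_left 0.8 [398.5 357.6] [506.5 356.7  50. ]
side mark_right 0.54 [396.6 355.4] [510.5 351.1  50. ]
```

{"method": "send_rows", "body": {"commands": [[[-0.0005,0.0005,0.015,0,0.036],[-0.0012,0.0011,0.03,0,0.036],[-0.0012,0.0011,0.045,0,0.036],[-0.0012,0.0011,0.055,0,0.036],[-0.0012,0.0011,0.063,0,0.036],[-0.0012,0.0011,0.066,0,0.036],[-0.0012,0.0011,0.066,0,0.036],[-0.0012,0.0011,0.066,0,0.036]]]}}

```text
t: 17.7
tcp_pos: [431.7, 349.3, 65.7]
tool_rot: [0.0, 0.01, 1.0, 0.0]
force: [-0.1, 0.0, -1.5]
gripper_width: 0.425
gripper_force: 8.7
```

```bash
python3 - <<'E'
from h import *
o=robot.observe();print(o["t"],o["tcp_pos"],o["tool_rot"],o["gripper_width"],o["gripper_force"],o["force"])
P=o["tcp_pos"]+[75,0,2.6]
c=np.zeros((600,800,3),np.uint8)
for i,cam in enumerate(("top","side")):
  p=proj(cam,P);print(p)
  im=robot.grab_frame(cam)[:,:,::-1];cv2.imwrite(f"pics/{cam}9.png",im)
  x,y=int(p[0]),int(p[1])
  c[:,400*i:400*i+398]=cv2.resize(im[y-30:y+30,x-20:x+20],(398,600),interpolation=cv2.INTER_CUBIC)
  for n in ["tip_left","tip_right","mark_left","mark_right"]:
    for d in robot.place_of(cam,n)[:2]:
        print(cam,n,round(d["confidence"],2),np.round(d["location"],1),atz(ray(cam,d["location"],o),P[2] if n[0]=="t" else 50).round(1))
  for n,q in dict(tl=P+[0,7,0],tr=P-[0,7,0],ml=np.array([505.5,356,50]),mr=np.array([505.5,342,50])).items(): print(cam,n,proj(cam,q).round(1))
cv2.imwrite("pics/f.png",c)
E
```

```text
17.7 [431.67179276 349.30490431  65.68211379] [3.00590348e-04 1.04176993e-02 9.99945677e-01 1.55553146e-04] 0.4246068195993165 8.700762391090393 [-0.07584454  0.04097548 -1.49202246]
[161.79713139 237.22966116]
top tip_left 0.58 [254.3 409.3] [ 476.6 -357.4   68.3]
top tip_right 0.57 [233.2 164.6] [518.5 342.3  68.3]
top mark_left 0.67 [238.2 161.4] [506.6 356.1  50. ]
top mark_right 0.64 [239.  168.5] [504.8 335.5  50. ]
top mark_right 0.63 [269.7 303.4] [426.3 -56.3  50. ]
top tl [159.3 237.2]
top tr [164.3 237.3]
top ml [161.4 238.6]
top mr [166.3 238.7]
[357.23640858 393.65243739]
side tip_left 0.43 [398.9 356. ] [512.9 360.4  68.3]
side tip_right 0.63 [390.2 354.1] [511.7 339.7  68.3]
side mark_left 0.82 [398.  358.7] [503.7 356.2  50. ]
side mark_right 0.71 [395.6 354.6] [511.7 348.4  50. ]
side tl [358.  396.6]
side tr [356.4 390.8]
side ml [357.9 398.1]
side mr [356.3 392.4]
```

View pics/f.png

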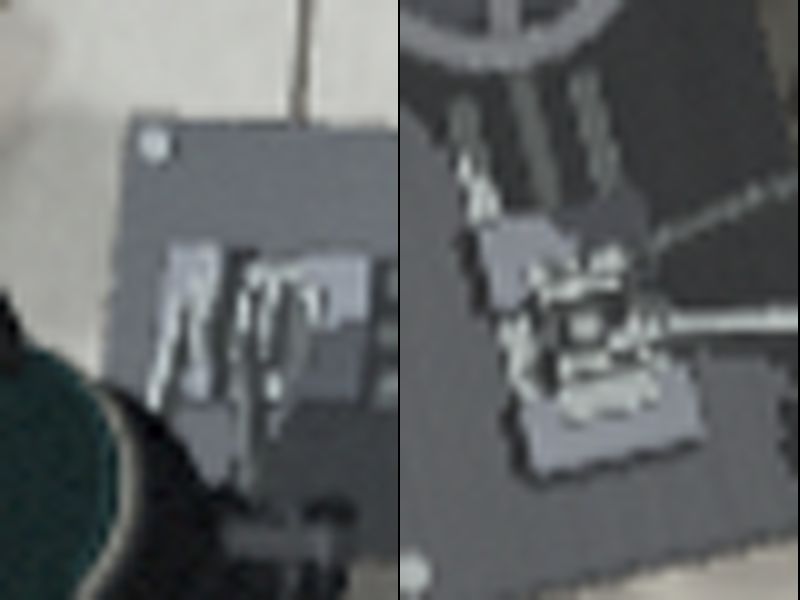

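```bash
python3 - <<'E'
from h import *
o=robot.observe()
A=cv2.imread("pics/w7.png").astype(int);B=cv2.imread("pics/wrist8.png").astype(int)
C=robot.grab_frame("wrist")[:,:,::-1].astype(int)
for x in(-105,-94,-83,-28):print(x,proj("wrist",tool(o)[:3,:3]@np.array([-x,0,-2.6])+o["tcp_pos"],o).round(1))
d=np.maximum(abs(A-B).max(2),abs(C-B).max(2))
for r in range(0,330,6): print(r,''.join('#' if d[r,c]<14 else '.' for c in range(280,376,3)))
print([(r,B[r,327].tolist()) for r in range(0,60,4)])
E
```

```text
-105 [321.6 -11. ]
-94 [321.7  34.9]
-83 [321.9  78.4]
-28 [322.5 265.1]
0 .##.............................
6 .#..............................
12 ................................
18 ................................
24 ................................
30 #...............................
36 ................................
42 ................................
48 ................................
54 .#..............................
60 .#..............................
66 ................................
72 ................................
78 ................................
84 ........##############..........
90 ......................#.........
96 ......................#.........
102 .......#........................
108 .......#........................
114 .......#...............#........
120 .......................#........
126 ......#.........................
132 ......#.........................
138 ......#.................#.......
144 ......#.................#.......
150 ........................#.......
156 .....#..........................
162 .....#...................#......
168 ......
[... 631 characters left out ...]
.....................#..
276 ###..........................#..
282 ###..........................##.
288 ###..........................#..
294 .##..........................#..
300 ####.........................#..
306 ####........................##.#
312 ###..........................#.#
318 ###..........................#.#
324 ####.........................#.#
[(0, [165, 164, 157]), (4, [174, 174, 165]), (8, [176, 176, 167]), (12, [178, 177, 169]), (16, [175, 175, 167]), (20, [173, 173, 164]), (24, [169, 169, 161]), (28, [168, 167, 159]), (32, [173, 174, 166]), (36, [182, 182, 174]), (40, [179, 177, 169]), (44, [177, 177, 169]), (48, [180, 179, 172]), (52, [180, 180, 172]), (56, [178, 177, 169])]
```

```bash
python3 - <<'E'
from h import *
o=robot.observe()
B=cv2.imread("pics/wrist8.png");W=cv2.imread("pics/w6.png")
C=robot.grab_frame("wrist")[:,:,::-1]
print("now",[(r,int(C[r,312:337].mean())) for r in range(70,100,2)])
print("w6",[(r,int(W[r,318:332].mean())) for r in range(106,166,2)])
print("tipL",[(r,W[r,357].tolist()) for r in range(366,390,2)])
o6=dict(tcp_pos=np.array([462.565,-378.495,160.935]),tool_rot=[9.446e-4,-4.671e-4,1,-7.83e-4])
for h in(0,4,9):
  xf=[atz(ray("wrist",(r,325),o6),36+h)[0] for r in(112,150)];xt=atz(ray("wrist",(380,333),o6),36+4)[0]
  n=[atz(ray("wrist",(r,323),o),o["tcp_pos"][2]+2.6+h)[0] for r in(84,88)]
  print(h,"rest bridge rear/front",np.round(xf,1),"tip",xt.round(1),"L",(xt-xf[1]).round(1),"now front",np.round(n,1),"tip now",np.round(np.array(n)+xt-xf[1],1))
E
```

```text
now [(70, 174), (72, 161), (74, 146), (76, 132), (78, 120), (80, 104), (82, 73), (84, 48), (86, 43), (88, 91), (90, 106), (92, 104), (94, 103), (96, 102), (98, 101)]
w6 [(106, 58), (108, 58), (110, 55), (112, 71), (114, 80), (116, 89), (118, 90), (120, 91), (122, 89), (124, 87), (126, 85), (128, 86), (130, 78), (132, 69), (134, 66), (136, 70), (138, 76), (140, 86), (142, 86), (144, 85), (146, 79), (148, 68), (150, 57), (152, 62), (154, 63), (156, 63), (158, 48), (160, 57), (162, 56), (164, 56)]
tipL [(366, [143, 143, 136]), (368, [156, 155, 149]), (370, [156, 155, 147]), (372, [155, 155, 148]), (374, [155, 154, 147]), (376, [155, 155, 148]), (378, [157, 155, 147]), (380, [169, 178, 180]), (382, [179, 188, 190]), (384, [180, 188, 191]), (386, [181, 188, 190]), (388, [181, 187, 190])]
0 rest bridge rear/front [383.4 405.1] tip 561.4 L 156.4 now front [349.8 350.9] tip now [506.2 507.2]
4 rest bridge rear/front [383.5 404.9] tip 561.4 L 156.6 now front [350.2 351.2] tip now [506.8 507.8]
9 rest bridge rear/front [383.7 404.6] tip 561.4 L 156.8 now front [350.8 351.7] tip now [507.5 508.5]
```

{"method": "send_rows", "body": {"commands": [[[0.001,0,0.001,0,0.036],[0.001,0,0.001,0,0.036],[0.001,0,0.001,0,0.036],[0.001,0,0.001,0,0.036],[0.001,0,0.001,0,0.036]]]}}

```text
t: 18.8
tcp_pos: [430.4, 349.1, 64.3]
tool_rot: [0.0, 0.01, 1.0, -0.0]
force: [0.3, -0.2, -0.6]
gripper_width: 0.419
gripper_force: 8.7
```

```bash
python3 - <<'E'
from h import *
o=robot.observe();print(o["t"],o["tcp_pos"],o["gripper_width"],o["gripper_force"],o["force"]);print(robot.close_job())
E
```

```text
18.8 [430.37383478 349.14260298  64.28981009] 0.4188038858446065 8.698959946632385 [ 0.28339964 -0.20389381 -0.61937656]
the job is handed in; nothing more can be done
None
```

I handed the job in at 18.8 s with no verdict returned: the crank handle is at the index fin, and by my estimates the tweezers hold a 14 mm gap steady, about 17 mm above the blades and within about 2 mm of their edges.

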